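# Stand the fallen bottle up and hold the chest lid for loading

## Task

I am about to put the finishing supplies away in the wooden chest. Stand the fallen bottle back upright between its neighbours in the lane and let go of it, then lift the chest lid and hold it open with the gripper at 50 degrees, level with the pin on the brass arc: the lid falls shut by itself, so finish while still holding it there. Leave the other bottles and everything else on the bench where they are.

Things in the scene. Friction and masses are not known exactly. Their poses are not given: they have to be found in the camera images.
- lane: thin plywood board, 68 mm wide (its x) and 440 mm long (its y), top 6 mm above the bench, with dark lips 6 mm wide rising 10 mm above the bench all round (56 mm clear between the long lips). Fixed. Origin: centre of its underside; z up. The row of bottles stands along its y axis
- fallen_center (a point): centre of the fallen bottle, half-way along it. White bottle, 141 mm long overall: square body 46 x 46 x 84 mm, a neck 18 mm thick, then a dark wooden ball stopper 32 mm across. Its z axis runs from base to stopper (base 70.5 mm below the centre, body ends 13.5 mm above it). It lies on a flat side along the lane, stopper towards the lane's +y, its axis 23 mm above the board. About 0.3 kg
- stopper (a point): centre of the fallen bottle's ball stopper, 32 mm across, fixed to the bottle, 125 mm from its base along its z axis. Polished: pinched gently (about 20 N; a hard grip holds it stiffly) by the ball and lifted clear, the bottle swings down about the line between the finger pads and hangs nearly upright
- square_center (a point): centre of the upright twin of the fallen bottle (same size), standing at the lane's -y end; z axis up
- can_center (a point): centre of an upright aluminium can, 50 mm across and 110 mm tall, standing on the lane beyond the fallen bottle's stopper, next to the jar; z axis up
- jar_center (a point): centre of an upright amber glass jar, 48 mm across and 90 mm tall, standing on the lane beyond the fallen bottle's stopper, next to the can; either may be the nearer; z axis up
- fallen: the fallen bottle itself; origin at the centre of its base, z towards the stopper. The free stretch of lane between its upright neighbours is about 270 mm long, with at least 15 mm free beyond either end
- square: the upright square bottle; origin at the centre of its base
- can: the can; origin at the centre of its base
- jar: the jar; origin at the centre of its base
- chest: open wooden chest, fixed, 220 mm deep (its x), 260 mm wide (its y), 160 mm high, front towards its -x. Origin: centre of its underside. On its -y side a brass arc about the hinge line (radius 130 mm) carries a pin where the lid's side edge stands at 50 degrees
- lid_hinge (a point): point on the lid's hinge line, middle of the chest's far (+x) top edge, 160 mm above the bench; the line runs along the chest's y
- lid_handle (a point): grip point of the lid: middle of a round horizontal steel bar (about 10 mm thick, 100 mm long, parallel to the hinge), 35 mm above the lid's top face, 30 mm behind its front edge. With the lid shut it is 190 mm in front of the hinge line and 49 mm above it
- lid (a joint): lid opening angle in rad: 0 shut, grows as the front edge rises, stops at 1.3; 50 degrees is 0.873. Wooden lid 220 x 260 x 14 mm, about 0.45 kg, a free hinge: it falls shut when let go
- mallet: bystander: wooden mallet, head 60 x 120 x 80 mm, 260 mm long
- sander: bystander: cork sanding block 110 x 60 x 35 mm
- file: bystander: flat file with wooden handle, 290 mm long
- tape: bystander: tape measure 70 x 40 x 66 mm
- pencils: bystander: blue cup of pencils, 80 mm across, 90 mm high (pencils to 165 mm)
There are look-alikes about, which are no part of the job. What is shaped like the can but purple or red is not meant.

How it is judged (in metres and radians):
On the way:
1. the fallen bottle stands upright in the lane between its neighbours, released and at rest (angle between fallen_center's own z axis and vertical below 0.12 rad and x of fallen_center in the frame of lane between -0.02 and 0.02 m and y of fallen_center in the frame of lane between -0.175 and 0.125 m and z of fallen_center in the frame of lane between 0.07 and 0.084 m and contact force between fallen and the fingers below 0.05 N and linear speed of fallen below 0.03 m/s), for 0.3 s.
At the end, for the whole second after the job is handed in: The fingers hold the lid, still, between 43 and 57 degrees open, and nothing else bears on it; the bottle stands upright (within 7 degrees) on the lane between its neighbours, which are upright too (within 8.5 degrees) (value of joint lid between 0.753 and 0.993 rad and velocity of joint lid between -0.1 and 0.1 rad/s and contact force between lid and the fingers above 0.5 N and contact force between lid and fallen below 0.1 N and contact force between lid and square below 0.1 N and contact force between lid and can below 0.1 N and contact force between lid and jar below 0.1 N and contact force between lid and mallet below 0.1 N and contact force between lid and sander below 0.1 N and contact force between lid and file below 0.1 N and contact force between lid and tape below 0.1 N and contact force between lid and pencils below 0.1 N and angle between fallen_center's own z axis and vertical below 0.12 rad and x of fallen_center in the frame of lane between -0.02 and 0.02 m and y of fallen_center in the frame of lane between -0.175 and 0.125 m and z of fallen_center in the frame of lane between 0.07 and 0.084 m and angle between each of square_center, can_center, jar_center's own z axis and vertical below 0.15 rad); the arm keeps its last pose, push and grip.
It fails at once if another bottle in the lane is knocked over or moved more than 40 mm (angle between any of square_center, can_center, jar_center's own z axis and vertical above 0.6 rad or distance of any of square_center, can_center, jar_center from where it was at the start of the episode above 0.04 m).
It fails at once if a bystander on the bench is moved more than 40 mm (distance of any of mallet, sander, file, tape, pencils from where it was at the start of the episode above 0.04 m).
It also fails if it takes over 61 s, if anything falls off the work surface, if the arm or the gripper's body presses on something with over 40 N, if the wrist force passes 120 N, or if a joint passes its speed limit or range.

## Robot

A 6-joint arm with a two-finger parallel gripper is mounted at the origin on the work surface. World frame = base frame: x ahead of the robot, y to its left, z up, the work surface at z = 0. Lengths are in m, angles in degrees, forces in N, time in s.
With the tool pointing down it reaches from about 0.3 to 0.85 m from the base axis. Payload 4.2 kg.
Tool frame: the origin (TCP) lies at the very end of the fingers, on their centre line; the grasp point (between the pads) lies 19 mm behind it; x points along the fingers, y is the direction in which the jaws open and shut, and the axes are right-handed (so a half turn about x gives the same grasp; the last joint's range is limited). The gripper opens to 91 mm and grips with 3 to 60 N. Pads are 32 mm wide; open, the fingers measure 118 mm over their backs; the gripper's body (76 mm by 178 mm) begins 60 mm behind the grasp point.
Start: joints at [70.646, 18.312, 89.639, -0, 72.044, -1.146], TCP at [0.18, 0.546, 0.214] pointing down, gripper open.
Joint ranges: [-177.97, 177.97], [-48.28, 115.42], [12.27, 149.76], [-77.06, 257.06], [2.81, 150.46], [-146.56, 146.56]. Speed limits (degrees/s): [147.25, 147.25, 180, 180, 180, 180].

## Interface

Orientations are given as a 3x3 rotation matrix whose columns are the frame's x, y, z axes.
In Python, from plant import robot gives the robot as it stands.
- The arm moves only by the tool carry_out, never from a script. Its argument "commands" is a list that holds one entry, the list of rows, each a list of 7 numbers: the shift along the world's x, y, z in m, then the turn, a rotation vector about the world's x, y, z in degrees, then the closure, from -1 (fully open) to 1 (shut). In form: [[[dx, dy, dz, ax, ay, az, fingers], ...]]. A call has 1 to 10 rows; each row shifts and turns the commanded pose from where the row before left it; what a row does not reach is not made up. A row lasts 1/10 s, in which the tool goes at most 50 mm and 8.59 degrees, less where a joint would pass 70% of its speed; a pose out of reach is approached as far as the arm can. A call with a gripper value outside its range is refused whole. The fingers move at their own pace and stop on an object; "squeeze" is the grip in N (left out, the last holds). Time passes only in rows, so rows that do not move let the fingers close. It gives the time, the measured TCP pose, the force and the opening at its end, in the units of the state.
- robot.read_state(): the state, without advancing time (a new reading comes with each control period).
- robot.read_camera(name): name is "scene" or "top" or "wrist"; returns (picture, depth): 400x640x3 uint8, blue, green, red; 400x640 float32, m along the optical axis (not along the pixel's ray), 0 where there is no reading.
- robot.get_calibration(name): a dict with "fovy" (degrees; the focal length in pixels is half the picture's height over the tangent of half this angle, whatever the lens; pixels are square), "cx", "cy" (the principal point, pixels), "xyz" and "rotation" of the camera in the world. Camera axes: x right, y up, looking along -z (the intrinsics and any distortion apply to the point x, -y, -z); pixel columns grow to the right and rows downward; lengths in m; the calibration is good to about 2 mm. A picture is of the moment at which its call begins: read the wrist's pose just before it. get_calibration takes no time and is no camera call; for the wrist camera it gives the pose at the moment of the call.
- robot.job_done(): hands the job in, once; it reports no verdict.
The state is a dict: "clock": time; "joint_positions": joint angles; "qvel": joint speeds; "tau": joint torques, N m; "tool_pos": TCP position; "orientation": TCP orientation; "ft_force": force on the tool from outside, world axes, zero at the start; "wrist_torque": the same for the moment, N m; "gripper_width": finger opening in m.
Only numpy, scipy, OpenCV 4.12 (cv2) and the standard library are available. Lean on these libraries where they do the work, as an engineer would, in place of code of your own. Each camera call takes 0.05 s, during which the arm holds its last target. There are 200 camera calls.

## Working session

There is one attempt and no reset: what is moved stays moved. The work goes in short steps, Python scripts to look and compute and a tool call to move; the robot and the scene stay as the last step left them, time stands still between calls to the robot, and variables do not carry over. Pictures are saved under pics/ and viewed, about 8 in all and at most 12, crops included, and the job is handed in when it is done.

Besides the shell and the picture viewer there is one more tool, called after "Request:" as name(argument=value, ...), one argument or row to a line, values as JSON. carry_out: Moves the arm, as the interface text tells. Its arguments: {"type":"object","properties":{"commands":{"type":"array","items":{"type":"array","items":{"type":"array","items":{"type":"number"}}}},"squeeze":{"type":"number"}},"required":["commands"]}

```bash
mkdir -p pics; ls; cat > h.py <<'E'
import numpy as np, cv2
from plant import robot
def shot(n):
    c=robot.get_calibration(n); p,d=robot.read_camera(n); return p,d,c
def cloud(d,c):
    f=200/np.tan(np.radians(c["fovy"])/2); v,u=np.mgrid[0:400,0:640]
    P=np.stack([(u-c["cx"])/f*d,-(v-c["cy"])/f*d,-d],-1)
    return P@np.array(c["rotation"]).T+np.array(c["xyz"])
E
python3 - <<'E'
from h import *
for n in("top","scene"):
    p,d,c=shot(n); print(n,{k:np.round(v,3).tolist() if not isinstance(v,str) else v for k,v in c.items()})
    np.savez("pics/%s0.npz"%n,p=p,d=d,P=cloud(d,c)); cv2.imwrite("pics/%s0.png"%n,p)
s=robot.read_state();print(s)
E
```

```text
pics
top {'fovy': 42.699, 'cx': 318.173, 'cy': 201.967, 'xyz': [0.294, 0.041, 1.978], 'rotation': [[-0.004, 0.992, -0.129], [-1.0, -0.005, -0.002], [-0.002, 0.129, 0.992]]}
scene {'fovy': 52.794, 'cx': 318.708, 'cy': 194.711, 'xyz': [1.559, 0.215, 1.111], 'rotation': [[-0.166, -0.67, 0.723], [0.986, -0.116, 0.119], [0.004, 0.733, 0.68]]}
{'clock': 0.1, 'joint_positions': array([ 7.06471443e+01,  1.83497100e+01,  8.97002384e+01,  2.47629513e-04,
        7.20423403e+01, -1.14556502e+00]), 'qvel': array([ 0.04781777, -0.12476948, -0.16868991,  0.11630419,  0.02777909,
        0.02867493]), 'tau': array([ 1.85101191e-03, -4.13331556e+01, -2.32511437e+01,  7.29592913e-02,
        4.21386876e-02, -5.96971722e-05]), 'tool_pos': array([0.1795084 , 0.54579061, 0.21318141]), 'orientation': array([[-5.37654548e-04,  3.12456633e-01,  9.49931873e-01],
       [-1.51836520e-03,  9.49930660e-01, -3.12457094e-01],
       [-9.99998703e-01, -1.61033747e-03, -3.63112621e-05]]), 'ft_force': array([-0.78786007, -0.11385973, -0.41029138]), 'wrist_torque': array([-0.02618814, -0.03353137,  0.05511695]), 'gripper_width': 0.0910406791088679}
```

View pics/top0.png

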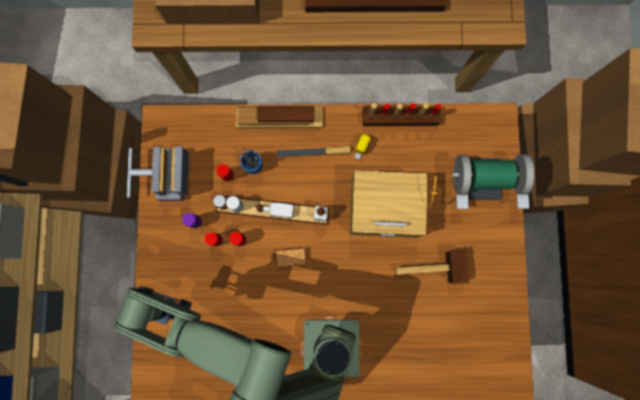

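View pics/scene0.png

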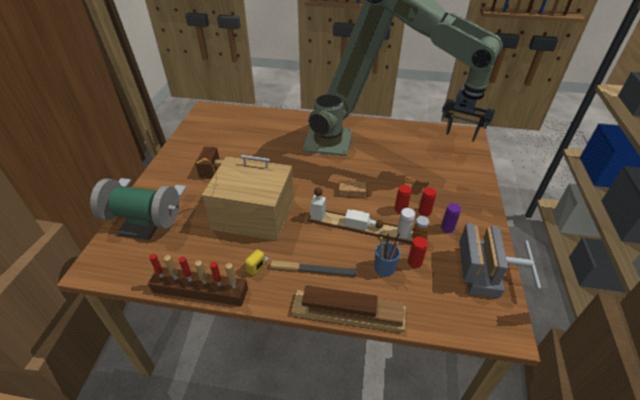

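Top view: the lane runs (215,203)–(328,215). On it are the fallen white bottle with its body at (281,210) and ball stopper at (260,208), its twin at (320,212), and the can and jar at (233,203) and (219,201). The look-alikes are red cans at (223,172), (212,239) and (237,238), and a purple one at (191,220). The chest is at (390,203) with its handle at (392,223). I chose the only lying white bottle on the lane; next I check it in a close crop and measure.

```bash
python3 - <<'E'
from h import *
z=np.load("pics/top0.npz");p,d,P=z['p'],z['d'],z['P']
s=np.load("pics/scene0.npz")
a=cv2.resize(p[160:250,200:440],None,fx=3.3,fy=3.3,interpolation=cv2.INTER_CUBIC)
b=cv2.resize(s['p'][145:265,200:440],None,fx=3.3,fy=2.5,interpolation=cv2.INTER_CUBIC)
cv2.imwrite("pics/crop1.png",cv2.resize(np.vstack([a,b]),None,fx=1,fy=1))
for nm,(u,v) in dict(bench=(300,300),stop=(260,208),body=(281,210),sq=(320,212),c1=(233,203),c2=(219,201),pc=(251,160),bar=(392,223),lid=(390,195),purple=(191,220)).items():
    q=P[v-1:v+2,u-1:u+2].reshape(-1,3); print(nm,np.median(q,0).round(4))
# masks using both cameras
for nm,Q in(("top",P),("scene",s['P'])):
    X=Q.reshape(-1,3)
    m=(X[:,2]>.145)&(X[:,2]<.176)&(X[:,0]>.3)&(X[:,0]<.8)&(X[:,1]<.0)&(X[:,1]>-.45)
    if m.sum()>10:
        r=cv2.minAreaRect(X[m,:2].astype(np.float32));print(nm,"lid",r,np.median(X[m,2]))
        k=(X[:,2]>.19)&(X[:,2]<.23)&(X[:,0]>.3)&(X[:,0]<.8)&(X[:,1]<.0)&(X[:,1]>-.45)
        print(" bar",k.sum(),cv2.minAreaRect(X[k,:2].astype(np.float32)) if k.any() else 0, np.percentile(X[k,2],[5,50,95]) if k.any() else 0)
E
```

```text
bench [ 0.1768  0.1154 -0.0009]
stop [0.5249 0.2671 0.0413]
body [0.5157 0.1854 0.0523]
sq [0.4968 0.038  0.146 ]
c1 [0.5348 0.3561 0.1177]
c2 [0.5452 0.4123 0.0973]
pc [0.7187 0.3058 0.008 ]
bar [ 0.4499 -0.2103  0.2156]
lid [ 0.5537 -0.2123  0.1727]
purple [0.4738 0.5119 0.1102]
top lid ((0.5299778580665588, -0.21284238994121552), (0.266168475151062, 0.22176164388656616), 87.2491226196289) 0.17250055573253809
 bar 118 ((0.5267951488494873, -0.22813835740089417), (0.17731967568397522, 0.20521968603134155), 27.13759422302246) [0.19730149 0.21424696 0.22292802]
scene lid ((0.5292996764183044, -0.21244001388549805), (0.269222229719162, 0.22745859622955322), 87.00166320800781) 0.17389740153185573
 bar 117 ((0.46889635920524597, -0.2549336552619934), (0.04507856070995331, 0.20417232811450958), 18.66950035095215) [0.19569241 0.21440667 0.2201459 ]
```

View pics/crop1.png

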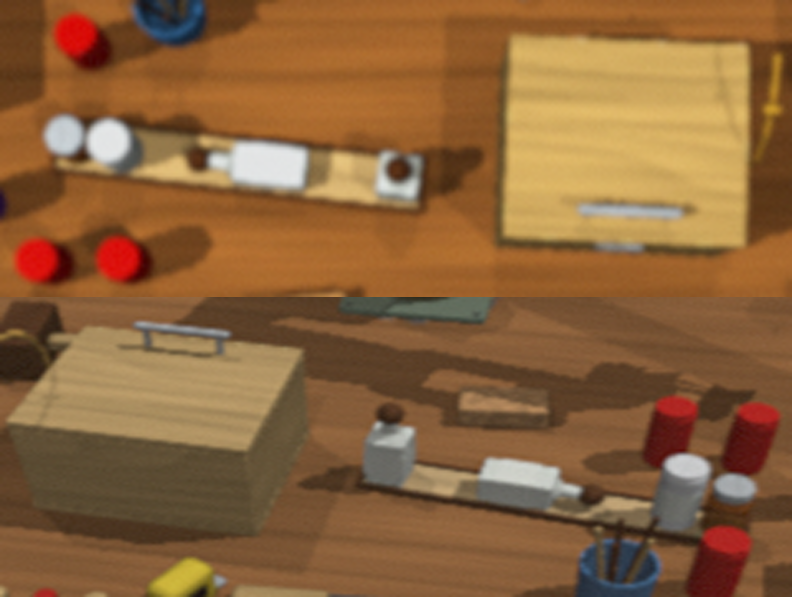

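The crop confirms it: a white bottle lying in the lane with its dark ball at crop (197,158), the twin at (398,170), and the can nearer than the jar. Next I fit the poses and clearances.

```bash
python3 - <<'E'
from h import *
t=np.load("pics/top0.npz");s=np.load("pics/scene0.npz")
X=np.vstack([t['P'].reshape(-1,3),s['P'].reshape(-1,3)]);C=np.vstack([t['p'].reshape(-1,3),s['p'].reshape(-1,3)]).astype(int)
src=np.r_[np.zeros(256000),np.ones(256000)]
hsv=cv2.cvtColor(C.astype(np.uint8)[None],cv2.COLOR_BGR2HSV)[0].astype(int)
box=lambda x0,x1,y0,y1,z0,z1:(X[:,0]>x0)&(X[:,0]<x1)&(X[:,1]>y0)&(X[:,1]<y1)&(X[:,2]>z0)&(X[:,2]<z1)
def rep(n,m):
    for k in(0,1):
        q=X[m&(src==k)]
        if len(q)>4:
            r=cv2.minAreaRect(q[:,:2].astype(np.float32));print(n,k,len(q),"rect",np.round(r[0],4),np.round(r[1],3),round(r[2],1),"med",np.median(q,0).round(4))
white=(hsv[:,1]<50)&(hsv[:,2]>130)
rep("fallen body top",box(.46,.58,.12,.25,.046,.06)&white)
rep("ball",box(.47,.58,.245,.295,.03,.06)&(hsv[:,2]<130))
rep("sq body top",box(.44,.56,-.02,.1,.084,.096))
rep("sq ball",box(.44,.56,-.02,.1,.135,.16))
rep("can top",box(.48,.6,.31,.385,.11,.125))
rep("jar top",box(.48,.6,.385,.45,.09,.104))
rep("lane board",box(.46,.6,.05,.36,.004,.009)&(hsv[:,1]<140)&(hsv[:,2]>120))
rep("pencils",box(.58,.75,.22,.42,.09,.18));rep("cup",box(.58,.75,.22,.4,.06,.095))
rep("red near",box(.38,.47,.28,.46,.1,.12));
rep("bar",box(.42,.48,-.28,-.14,.2,.225))
rep("lid",box(.3,.75,-.4,-.02,.168,.18))
E
```

```text
fallen body top 0 242 rect [0.5205 0.1927] [0.1   0.046] 83.8 med [0.5193 0.1855 0.0531]
fallen body top 1 224 rect [0.5184 0.1882] [0.089 0.051] 82.2 med [0.521  0.1866 0.0543]
ball 0 42 rect [0.527  0.2691] [0.024 0.026] 75.9 med [0.5283 0.2671 0.0404]
ball 1 50 rect [0.5316 0.2646] [0.033 0.024] 85.3 med [0.5345 0.2679 0.0421]
sq body top 0 74 rect [0.5037 0.0357] [0.045 0.045] 81.9 med [0.4953 0.0343 0.091 ]
sq body top 1 80 rect [0.5043 0.0377] [0.045 0.047] 78.0 med [0.5165 0.0422 0.0919]
sq ball 0 46 rect [0.5037 0.0366] [0.024 0.027] 33.3 med [0.5025 0.0344 0.1444]
sq ball 1 49 rect [0.5072 0.0377] [0.027 0.026] 2.6 med [0.5098 0.0377 0.1436]
can top 0 107 rect [0.5379 0.3583] [0.043 0.044] 44.3 med [0.5388 0.36   0.1163]
can top 1 119 rect [0.54   0.3591] [0.044 0.046] 13.4 med [0.5418 0.3608 0.1178]
jar top 0 90 rect [0.5496 0.4115] [0.041 0.039] 46.2 med [0.5486 0.4095 0.0964]
jar top 1 103 rect [0.548  0.4125] [0.041 0.046] 55.9 med [0.5494 0.4126 0.0977]
lane board 0 249 rect [0.5219 0.1999] [0.301 0.061] 84.1 med [0.5172 0.2006 0.0066]
lane board 1 204 rect [0.5194 0.19
[... 155 characters left out ...]
3 0.3396] [0.076 0.167] 28.5 med [0.6824 0.3305 0.1115]
cup 0 173 rect [0.6927 0.3341] [0.079 0.152] 14.2 med [0.6919 0.3085 0.0814]
cup 1 390 rect [0.687  0.3228] [0.082 0.133] 30.9 med [0.7006 0.3074 0.08  ]
red near 0 257 rect [0.4075 0.3915] [0.047 0.136] 1.7 med [0.4073 0.416  0.1103]
red near 1 226 rect [0.4104 0.3924] [0.052 0.135] 1.4 med [0.4134 0.4162 0.1116]
bar 0 101 rect [ 0.4502 -0.2057] [0.109 0.011] 87.4 med [ 0.4499 -0.2062  0.2145]
bar 1 98 rect [ 0.4486 -0.2054] [0.106 0.022] 88.1 med [ 0.4513 -0.206   0.2152]
lid 0 3488 rect [ 0.5302 -0.2104] [0.261 0.222] 87.3 med [ 0.531  -0.2102  0.1746]
lid 1 2893 rect [ 0.5289 -0.2108] [0.266 0.227] 87.0 med [ 0.5455 -0.2051  0.1768]
```

Request:
carry_out(
  commands=[
    [[0.035,-0.0278,0,0,0,-7.87,-1],[0.035,-0.0278,0,0,0,-7.87,-1],[0.035,-0.0278,0,0,0,-7.87,-1],[0.035,-0.0278,0,0,0,-7.87,-1],[0.035,-0.0278,0,0,0,-7.87,-1],[0.035,-0.0278,0,0,0,-7.87,-1],[0.035,-0.0278,0,0,0,-7.87,-1],[0.035,-0.0278,0,0,0,-7.87,-1],[0.035,-0.0278,0,0,0,-7.87,-1],[0.035,-0.0278,0,0,0,-7.87,-1]],
  ],
  squeeze=20,
)

```text
clock: 1.1
tool_pos: [0.5307, 0.2668, 0.2136]
orientation: [[-0.001, 0.992, -0.126], [-0.0, -0.126, -0.992], [-1.0, -0.001, 0.0]]
ft_force: [-0.2, 1.1, 1.0]
gripper_width: 0.0913
```

Request:
carry_out(
  commands=[
    [[0,0,0,0,0,0,-1],[0,0,0,0,0,0,-1],[0,0,0,0,0,0,-1]],
  ],
)

```text
clock: 1.4
tool_pos: [0.5287, 0.2687, 0.2136]
orientation: [[-0.001, 0.993, -0.119], [-0.0, -0.119, -0.993], [-1.0, -0.001, 0.0]]
ft_force: [-0.6, -0.1, 1.3]
gripper_width: 0.0913
```

```bash
python3 - <<'E'
from h import *
st=robot.read_state();print(st["tool_pos"],st["orientation"].round(3),st["ft_force"])
p,d,c=shot("wrist");P=cloud(d,c);np.savez("pics/w1.npz",p=p,d=d,P=P)
print(np.round(c["xyz"],3))
cv2.imwrite("pics/w1.png",p)
X=P.reshape(-1,3);C=p.reshape(-1,3).astype(int)
hsv=cv2.cvtColor(p,cv2.COLOR_BGR2HSV).reshape(-1,3).astype(int)
def rep(n,m):
    if m.sum()>20:
        r=cv2.minAreaRect(X[m,:2].astype(np.float32));print(n,m.sum(),np.round(r[0],4),np.round(r[1],3),round(r[2],1),np.median(X[m],0).round(4))
b=(X[:,0]>.47)&(X[:,0]<.6)
rep("body",b&(X[:,1]>.1)&(X[:,1]<.25)&(X[:,2]>.045)&(X[:,2]<.06))
m=b&(X[:,1]>.245)&(X[:,1]<.3)&(X[:,2]>.026)&(X[:,2]<.06);rep("ball",m)
if m.sum()>50:
    q=X[m];from scipy.optimize import least_squares
    r=least_squares(lambda s:np.linalg.norm(q-s,axis=1)-.016,[.53,.268,.029],loss="soft_l1",f_scale=.002);print("sphere",r.x.round(4))
E
```

```text
[0.52874338 0.26867191 0.21360556] [[-0.001  0.993 -0.119]
 [-0.    -0.119 -0.993]
 [-1.    -0.001  0.   ]] [-0.58662166 -0.13456435  1.31943379]
[0.538 0.337 0.384]
body 1868 [0.5194 0.1894] [0.087 0.046] 82.9 [0.5215 0.2084 0.052 ]
ball 885 [0.5283 0.2649] [0.04  0.031] 89.8 [0.5278 0.2684 0.039 ]
sphere [0.528  0.2674 0.0293]
```

Request:
carry_out(
  commands=[
    [[0,-0.0015,-0.04,0,0,0,-1],[0,0,-0.04,0,0,0,-1],[0,0,-0.04,0,0,0,-1],[0,0,-0.03,0,0,0,-1],[0,0,-0.02,0,0,0,-1],[0,0,-0.015,0,0,0,-1],[0,0,-0.01,0,0,0,-1],[0,0,-0.004,0,0,0,-1],[0,0,0,0,0,0,-1],[0,0,0,0,0,0,-1]],
  ],
)

```text
clock: 2.45
tool_pos: [0.5301, 0.2672, 0.0158]
orientation: [[0.002, 0.993, -0.12], [0.001, -0.12, -0.993], [-1.0, 0.001, -0.001]]
ft_force: [0.6, 0.3, 0.0]
gripper_width: 0.0912
```

Request:
carry_out(
  commands=[
    [[0,0,0,0,0,0,-0.5],[0,0,0,0,0,0,0],[0,0,0,0,0,0,1],[0,0,0,0,0,0,1],[0,0,0,0,0,0,1],[0,0,0,0,0,0,1],[0,0,0,0,0,0,1],[0,0,0,0,0,0,1]],
  ],
  squeeze=20,
)

```text
clock: 3.25
tool_pos: [0.5295, 0.2668, 0.0149]
orientation: [[-0.0, 0.993, -0.12], [-0.0, -0.12, -0.993], [-1.0, -0.0, 0.0]]
ft_force: [-0.7, -0.3, -0.0]
gripper_width: 0.0306
```

Request:
carry_out(
  commands=[
    [[0,0,0.01,0,0,0,1],[0,0,0.015,0,0,0,1],[0,0,0.015,0,0,0,1],[0,0,0.015,0,0,0,1],[0,0,0.015,0,0,0,1],[0,0,0.015,0,0,0,1],[0,0,0.015,0,0,0,1],[0,0,0.015,0,0,0,1],[0,0,0.012,0,0,0,1],[0,0,0.008,0,0,0,1]],
  ],
)

```text
clock: 4.25
tool_pos: [0.5298, 0.2668, 0.1512]
orientation: [[0.001, 0.993, -0.12], [0.0, -0.12, -0.993], [-1.0, 0.001, -0.0]]
ft_force: [0.4, -0.6, -2.3]
gripper_width: 0.031
```

Request:
carry_out(
  commands=[
    [[0,0,0,0,0,0,1],[0,0,0,0,0,0,1],[-0.0012,-0.01,0,0,0,0,1],[-0.0012,-0.01,0,0,0,0,1],[-0.0012,-0.01,0,0,0,0,1],[-0.0012,-0.01,0,0,0,0,1],[-0.0012,-0.01,0,0,0,0,1],[0,0,0,0,0,0,1],[0,0,0,0,0,0,1],[0,0,0,0,0,0,1]],
  ],
)

```text
clock: 5.25
tool_pos: [0.5239, 0.2171, 0.1501]
orientation: [[0.001, 0.993, -0.12], [0.001, -0.12, -0.993], [-1.0, 0.0, -0.001]]
ft_force: [0.3, 0.3, -2.6]
gripper_width: 0.0305
```

```bash
python3 - <<'E'
from h import *
p,d,c=shot("scene");P=cloud(d,c);np.savez("pics/s2.npz",p=p,d=d,P=P)
w,wd,_=shot("wrist")
cv2.imwrite("pics/s2.png",np.vstack([cv2.resize(p[100:260,260:480],None,fx=2.5,fy=2,interpolation=cv2.INTER_CUBIC),cv2.resize(w,(550,280))]))
X=P.reshape(-1,3);h=cv2.cvtColor(p,cv2.COLOR_BGR2HSV).reshape(-1,3).astype(int)
m=(X[:,0]>.47)&(X[:,0]<.58)&(X[:,1]>.1)&(X[:,1]<.31)&(X[:,2]>.012)&(X[:,2]<.14)&(h[:,1]<60)&(h[:,2]>110)
for z in np.arange(.01,.14,.015):
    q=X[m&(X[:,2]>z)&(X[:,2]<=z+.015)]
    if len(q)>3: print(round(z,3),len(q),q.min(0).round(3),q.max(0).round(3))
st=robot.read_state();print(st["tool_pos"],st["ft_force"],st["wrist_torque"],st["gripper_width"])
E
```

```text
0.04 6 [0.514 0.204 0.044] [0.547 0.252 0.052]
0.055 12 [0.508 0.203 0.055] [0.551 0.252 0.07 ]
0.07 7 [0.515 0.245 0.07 ] [0.553 0.25  0.083]
0.085 10 [0.513 0.2   0.087] [0.552 0.249 0.096]
0.1 14 [0.515 0.199 0.101] [0.553 0.247 0.115]
0.115 84 [0.503 0.198 0.115] [0.553 0.246 0.13 ]
0.13 10 [0.529 0.218 0.13 ] [0.541 0.235 0.136]
[0.52376349 0.21709412 0.14998094] [-0.73014952 -0.3965417  -2.90057401] [-0.13776762  0.05481066  0.03511554] 0.030573972383306995
```

View pics/s2.png

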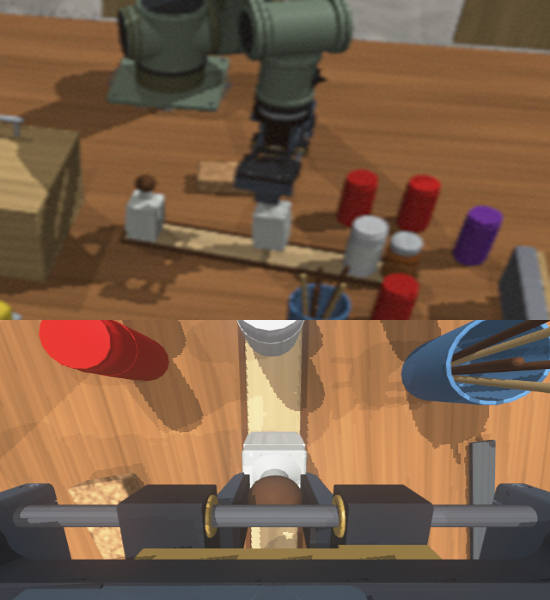

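Request:
carry_out(
  commands=[
    [[0,0,-0.008,0,0,0,1],[0,0,-0.008,0,0,0,1],[0,0,-0.006,0,0,0,1],[0,0,-0.004,0,0,0,1],[0,0,-0.002,0,0,0,1],[0,0,-0.002,0,0,0,1],[0,0,-0.001,0,0,0,1],[0,0,-0.001,0,0,0,1],[0,0,0,0,0,0,1],[0,0,0,0,0,0,1]],
  ],
)

```text
clock: 6.35
tool_pos: [0.5246, 0.2177, 0.1202]
orientation: [[0.003, 0.993, -0.121], [0.002, -0.121, -0.993], [-1.0, 0.003, -0.003]]
ft_force: [-2.1, 1.2, 7.4]
gripper_width: 0.0305
```

Request:
carry_out(
  commands=[
    [[0,0,-0.001,0,0,0,1],[0,0,0,0,0,0,1],[0,0,0,0,0,0,1]],
  ],
)

```text
clock: 6.65
tool_pos: [0.5252, 0.2181, 0.1201]
orientation: [[0.005, 0.993, -0.121], [0.003, -0.121, -0.993], [-1.0, 0.005, -0.004]]
ft_force: [-2.1, 1.7, 10.6]
gripper_width: 0.0306
```

```bash
cat >> h.py <<'E'
def bottle(y0=.1,y1=.31):
    out=[]
    for n in("scene","top"):
        p,d,c=shot(n);X=cloud(d,c).reshape(-1,3);h=cv2.cvtColor(p,cv2.COLOR_BGR2HSV).reshape(-1,3).astype(int)
        m=(X[:,0]>.47)&(X[:,0]<.58)&(X[:,1]>y0)&(X[:,1]<y1)&(X[:,2]>.012)&(X[:,2]<.14)&(h[:,1]<60)&(h[:,2]>100)
        print(n)
        for z in np.arange(.01,.14,.01):
            q=X[m&(X[:,2]>z)&(X[:,2]<=z+.01)]
            if len(q)>3: print(round(z,3),len(q),q.min(0).round(3),q.max(0).round(3),q.mean(0).round(4))
        out.append(p)
    return out
E
python3 -c "
from h import *
a=bottle();w,_,_=shot('wrist')
cv2.imwrite('pics/s3.png',np.vstack([cv2.resize(a[0][150:260,300:450],(600,440),interpolation=cv2.INTER_CUBIC)]))"
```

```text
scene
0.01 15 [0.514 0.202 0.013] [0.551 0.252 0.02 ] [0.5423 0.2262 0.0167]
0.02 27 [0.514 0.202 0.02 ] [0.551 0.251 0.03 ] [0.5432 0.2272 0.0252]
0.03 28 [0.513 0.201 0.031] [0.55 0.25 0.04] [0.5434 0.2287 0.0354]
0.04 26 [0.534 0.2   0.041] [0.552 0.247 0.05 ] [0.5461 0.2232 0.0453]
0.05 27 [0.518 0.2   0.05 ] [0.551 0.249 0.06 ] [0.5429 0.2258 0.0549]
0.06 27 [0.521 0.199 0.06 ] [0.553 0.248 0.07 ] [0.5462 0.2254 0.0648]
0.07 22 [0.523 0.206 0.07 ] [0.552 0.247 0.079] [0.5449 0.2281 0.0745]
0.08 26 [0.521 0.201 0.08 ] [0.552 0.246 0.09 ] [0.5453 0.2208 0.0851]
0.09 77 [0.505 0.2   0.09 ] [0.556 0.245 0.1  ] [0.5352 0.2256 0.0949]
0.1 10 [0.522 0.217 0.1  ] [0.539 0.235 0.108] [0.5329 0.2276 0.1017]
top
```

View pics/s3.png

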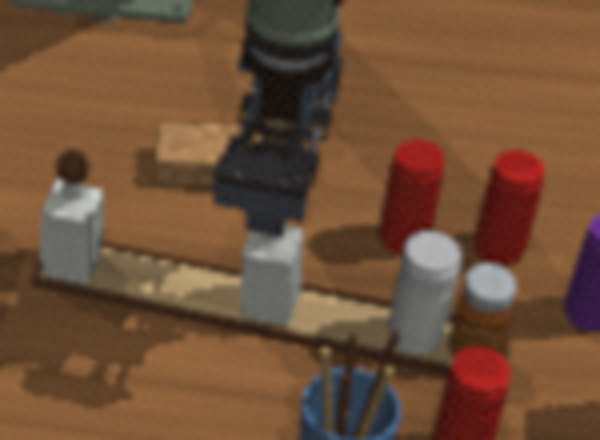

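Request:
carry_out(
  commands=[
    [[0.0003,0.003,-0.0003,0,0,0,1],[0.0003,0.003,-0.0003,0,0,0,1],[0.0003,0.003,-0.0003,0,0,0,1],[0,0,0,0,0,0,1],[0,0,0,0,0,0,1],[0,0,0,0,0,0,1]],
  ],
)

```text
clock: 7.4
tool_pos: [0.526, 0.2264, 0.1189]
orientation: [[0.005, 0.993, -0.12], [0.002, -0.12, -0.993], [-1.0, 0.004, -0.003]]
ft_force: [-2.0, -0.2, 9.3]
gripper_width: 0.0307
```

```bash
python3 -c "
from h import *
bottle()"
```

```text
scene
0.01 16 [0.496 0.206 0.013] [0.55  0.255 0.02 ] [0.5429 0.2294 0.0169]
0.02 26 [0.517 0.205 0.02 ] [0.552 0.252 0.029] [0.5447 0.2278 0.0249]
0.03 22 [0.527 0.205 0.03 ] [0.552 0.251 0.04 ] [0.5457 0.2282 0.0352]
0.04 26 [0.511 0.204 0.04 ] [0.55  0.253 0.05 ] [0.544  0.2255 0.0451]
0.05 25 [0.535 0.207 0.05 ] [0.553 0.25  0.059] [0.5467 0.2291 0.0545]
0.06 29 [0.519 0.203 0.06 ] [0.552 0.252 0.07 ] [0.5458 0.2265 0.0651]
0.07 22 [0.528 0.205 0.07 ] [0.552 0.25  0.079] [0.5465 0.2268 0.0743]
0.08 37 [0.517 0.204 0.08 ] [0.554 0.252 0.09 ] [0.5445 0.2279 0.086 ]
0.09 68 [0.509 0.204 0.09 ] [0.556 0.252 0.099] [0.535  0.2303 0.0943]
0.1 6 [0.533 0.217 0.101] [0.538 0.238 0.102] [0.5352 0.2286 0.1014]
top
```

Request:
carry_out(
  commands=[
    [[0,0,0.0008,0,0,0,1],[0,0,0,0,0,0,0.6],[0,0,0,0,0,0,0.3],[0,0,0,0,0,0,0],[0,0,0,0,0,0,-0.4],[0,0,0,0,0,0,-0.8],[0,0,0,0,0,0,-0.8],[0,0,0,0,0,0,-0.8]],
  ],
)

```text
clock: 8.3
tool_pos: [0.5246, 0.2257, 0.1167]
orientation: [[-0.0, 0.993, -0.12], [-0.0, -0.12, -0.993], [-1.0, -0.0, 0.0]]
ft_force: [0.3, -0.2, -0.4]
gripper_width: 0.0686
```

Request:
carry_out(
  commands=[
    [[0,0,0.01,0,0,0,-0.8],[0,0,0.02,0,0,0,-0.8],[0,0,0.03,0,0,0,-0.8],[0,0,0.04,0,0,0,-0.8],[0,0,0.04,0,0,0,-0.8],[0,0,0.04,0,0,0,-0.8],[0,0,0.02,0,0,0,-0.8],[0,0,0,0,0,0,-0.8]],
  ],
)

```text
clock: 9.1
tool_pos: [0.5259, 0.2263, 0.3213]
orientation: [[0.008, 0.993, -0.12], [0.003, -0.12, -0.993], [-1.0, 0.008, -0.004]]
ft_force: [-0.8, 0.1, -0.5]
gripper_width: 0.0819
```

```bash
python3 - <<'E'
from h import *
bottle()
p,d,c=shot("wrist");P=cloud(d,c)
cv2.imwrite("pics/w4.png",p);st=robot.read_state();print(st["tool_pos"],st["ft_force"],st["joint_positions"])
E
```

```text
scene
0.01 16 [0.542 0.206 0.012] [0.551 0.247 0.02 ] [0.5465 0.2271 0.0163]
0.02 24 [0.519 0.205 0.021] [0.551 0.252 0.03 ] [0.5452 0.2271 0.0251]
0.03 24 [0.523 0.204 0.03 ] [0.551 0.251 0.04 ] [0.5454 0.2249 0.0348]
0.04 29 [0.514 0.204 0.04 ] [0.556 0.253 0.05 ] [0.5451 0.2303 0.0447]
0.05 26 [0.515 0.203 0.051] [0.553 0.252 0.06 ] [0.5455 0.2259 0.0561]
0.06 31 [0.5   0.203 0.061] [0.554 0.254 0.07 ] [0.543  0.2276 0.0652]
0.07 28 [0.504 0.205 0.07 ] [0.553 0.253 0.08 ] [0.5434 0.2297 0.0752]
0.08 29 [0.505 0.204 0.081] [0.556 0.252 0.09 ] [0.5408 0.2291 0.0859]
0.09 84 [0.502 0.204 0.09 ] [0.553 0.252 0.099] [0.5321 0.2279 0.0943]
0.1 14 [0.523 0.216 0.1  ] [0.536 0.237 0.11 ] [0.5307 0.2261 0.1047]
0.11 6 [0.526 0.219 0.11 ] [0.533 0.237 0.117] [0.5291 0.2313 0.1125]
top
0.08 18 [0.501 0.205 0.081] [0.546 0.221 0.09 ] [0.517  0.2122 0.0862]
0.09 26 [0.5   0.205 0.09 ] [0.545 0.22  0.099] [0.5213 0.2113 0.0926]
0.13 5 [0.521 0.212 0.131] [0.535 0.216 0.14 ] [0.5296 0.2136 0.135 ]
[0.52391736 0.22545585 0.31567315] [-0.64745172  0.23571296 -0.70055444] [ 2.21308244e+01  1.54336357e+01  7.92859530e+01 -4.43722586e-03
  8.54086075e+01  2.90385020e+01]
```

View pics/w4.png

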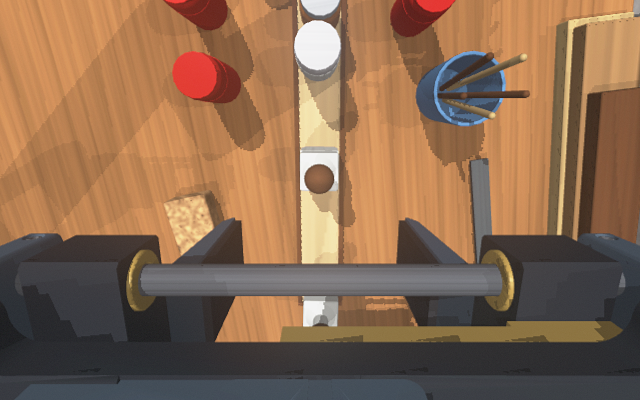

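The bottle stands upright and free in the lane at wrist image (319,172), with its neighbours untouched. Now the lid.

Request:
carry_out(
  commands=[
    [[-0.0075,-0.0432,-0.002,0,0,0.41,-0.8],[-0.0075,-0.0432,-0.002,0,0,0.41,-0.8],[-0.0075,-0.0432,-0.002,0,0,0.41,-0.8],[-0.0075,-0.0432,-0.002,0,0,0.41,-0.8],[-0.0075,-0.0432,-0.002,0,0,0.41,-0.8],[-0.0075,-0.0432,-0.002,0,0,0.41,-0.8],[-0.0075,-0.0432,-0.002,0,0,0.41,-0.8],[-0.0075,-0.0432,-0.002,0,0,0.41,-0.8],[-0.0075,-0.0432,-0.002,0,0,0.41,-0.8],[-0.0075,-0.0432,-0.002,0,0,0.41,-0.8]],
  ],
)

```text
clock: 10.25
tool_pos: [0.4481, -0.2075, 0.295]
orientation: [[-0.003, 0.999, -0.049], [0.002, -0.049, -0.999], [-1.0, -0.003, -0.002]]
ft_force: [0.7, -1.0, 0.9]
gripper_width: 0.0821
```

Request:
carry_out(
  commands=[
    [[0,0,0,0,0,0,-0.8],[0,0,0,0,0,0,-0.8],[0,0,0,0,0,0,-0.8]],
  ],
)

```text
clock: 10.55
tool_pos: [0.4494, -0.2052, 0.296]
orientation: [[-0.002, 0.999, -0.048], [0.001, -0.048, -0.999], [-1.0, -0.002, -0.001]]
ft_force: [-0.3, -0.4, -0.5]
gripper_width: 0.0821
```

```bash
python3 - <<'E'
from h import *
p,d,c=shot("wrist");X=cloud(d,c).reshape(-1,3);cv2.imwrite("pics/w5.png",p)
b=(X[:,0]>.4)&(X[:,0]<.5)&(X[:,1]>-.3)&(X[:,1]<-.1)
m=b&(X[:,2]>.203)&(X[:,2]<.225)
r=cv2.minAreaRect(X[m,:2].astype(np.float32));print(m.sum(),r,np.median(X[m],0),np.percentile(X[m,2],[50,90,98]))
st=robot.read_state();print(st["tool_pos"],st["orientation"].round(3),st["ft_force"])
E
```

```text
1844 ((0.4492264688014984, -0.20103466510772705), (0.10324175655841827, 0.01072859950363636), 87.41018676757812) [ 0.4495841  -0.19690447  0.21400745] [0.21400745 0.2153153  0.21591664]
[ 0.44960951 -0.20497854  0.2963151 ] [[-0.001  0.999 -0.047]
 [ 0.001 -0.047 -0.999]
 [-1.    -0.001 -0.001]] [-0.27033981  0.58030575  0.5364327 ]
```

View pics/w5.png

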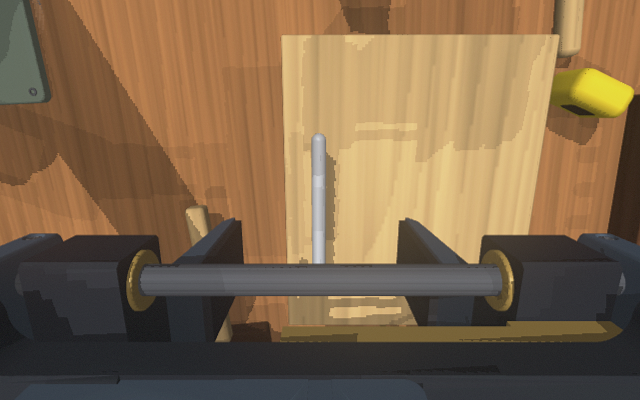

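Request:
carry_out(
  commands=[
    [[0,0,-0.03,0,0,0,-0.8],[0,0,-0.03,0,0,0,-0.8],[0,0,-0.02,0,0,0,-0.8],[0,0,-0.015,0,0,0,-0.8],[0,0,-0.01,0,0,0,-0.5],[0,0,0,0,0,0,0],[0,0,0,0,0,0,0.5],[0,0,0,0,0,0,1],[0,0,0,0,0,0,1],[0,0,0,0,0,0,1]],
  ],
  squeeze=25,
)

```text
clock: 11.6
tool_pos: [0.4498, -0.2064, 0.1924]
orientation: [[0.001, 0.999, -0.049], [-0.001, -0.049, -0.999], [-1.0, 0.001, 0.0]]
ft_force: [0.0, -0.5, -0.2]
gripper_width: 0.037
```

Request:
carry_out(
  commands=[
    [[0,0,0,0,0,0,1],[0,0,0,0,0,0,1],[0,0,0,0,0,0,1],[0,0,0,0,0,0,1]],
  ],
)

```text
clock: 12.0
tool_pos: [0.4482, -0.2062, 0.1918]
orientation: [[-0.003, 0.999, -0.049], [0.0, -0.049, -0.999], [-1.0, -0.003, -0.0]]
ft_force: [-4.3, 0.7, 3.1]
gripper_width: 0.0103
```

```bash
python3 - <<'E'
import numpy as np
th=np.radians(np.arange(0,51,5));x=-.19*np.cos(th)+.049*np.sin(th);z=.19*np.sin(th)+.049*np.cos(th)
for a,b in zip(np.diff(x),np.diff(z)):print(round(a*.9988,4),round(-a*.049,4),round(b,4))
E
```

```text
0.005 -0.0002 0.0164
0.0064 -0.0003 0.0159
0.0078 -0.0004 0.0153
0.0091 -0.0004 0.0145
0.0103 -0.0005 0.0137
0.0114 -0.0006 0.0127
0.0125 -0.0006 0.0117
0.0135 -0.0007 0.0105
0.0143 -0.0007 0.0093
0.0151 -0.0007 0.008
```

Request:
carry_out(
  commands=[
    [[0.0025,-0.0001,0.0082,0,0,0,1],[0.0025,-0.0001,0.0082,0,0,0,1],[0.0032,-0.0001,0.008,0,0,0,1],[0.0032,-0.0002,0.0079,0,0,0,1],[0.0039,-0.0002,0.0077,0,0,0,1],[0.0039,-0.0002,0.0076,0,0,0,1],[0.0045,-0.0002,0.0073,0,0,0,1],[0.0046,-0.0002,0.0072,0,0,0,1],[0,0,0,0,0,0,1]],
  ],
)

```text
clock: 12.9
tool_pos: [0.4761, -0.2076, 0.2552]
orientation: [[-0.005, 0.999, -0.049], [-0.0, -0.049, -0.999], [-1.0, -0.004, 0.0]]
ft_force: [-10.1, -1.8, 0.7]
gripper_width: 0.0105
```

Request:
carry_out(
  commands=[
    [[0.0047,-0.0002,0.0069,0,0,0,1],[0.0048,-0.0002,0.0068,0,0,0,1],[0.0053,-0.0003,0.0064,0,0,0,1],[0.0054,-0.0003,0.0063,0,0,0,1],[0.006,-0.0003,0.0059,0,0,0,1],[0.006,-0.0003,0.0058,0,0,0,1],[0.0065,-0.0003,0.0053,0,0,0,1],[0.0066,-0.0003,0.0052,0,0,0,1],[0,0,0,0,0,0,1]],
  ],
)

```text
clock: 13.8
tool_pos: [0.5226, -0.2098, 0.3049]
orientation: [[-0.001, 0.999, -0.049], [-0.001, -0.049, -0.999], [-1.0, -0.001, 0.001]]
ft_force: [-7.7, 0.4, 5.1]
gripper_width: 0.0106
```

Request:
carry_out(
  commands=[
    [[0.007,-0.0003,0.0047,0,0,0,1],[0.007,-0.0003,0.0046,0,0,0,1],[0.0074,-0.0003,0.004,0,0,0,1],[0.0075,-0.0003,0.004,0,0,0,1],[0,0,0,0,0,0,1],[0,0,0,0,0,0,1],[0,0,0,0,0,0,1],[0,0,0,0,0,0,1]],
  ],
)

```text
clock: 14.6
tool_pos: [0.5515, -0.2113, 0.3223]
orientation: [[0.001, 0.999, -0.049], [-0.001, -0.049, -0.999], [-1.0, 0.001, 0.001]]
ft_force: [-5.4, -1.0, 6.0]
gripper_width: 0.0104
```

```bash
python3 - <<'E'
from h import *
st=robot.read_state();print(st["tool_pos"],st["ft_force"],st["qvel"].round(2),st["gripper_width"])
g=st["tool_pos"]-.019*st["orientation"][:,0]
r=g-np.array([.6398,-.2155,.160]);rx=r@[.9988,-.049,0]
print("angle",np.degrees(np.arctan2(r[2],-rx)-np.arctan2(.049,.19)),np.hypot(rx,r[2]),np.hypot(.19,.049))
p,d,c=shot("scene");P=cloud(d,c);X=P.reshape(-1,3)
L=(X-np.array([.6398,-.2155,.160]))@np.array([[.9988,-.049,0],[.049,.9988,0],[0,0,1]]).T
m=(abs(L[:,1])<.12)&(L[:,2]>.03)&(L[:,2]<.19)&(L[:,0]<0)&(L[:,0]>-.2);q=L[m]
w=q[np.abs(q[:,1])>.07]; f=np.polyfit(w[:,2],w[:,0],1);print("lid slope",np.degrees(np.arctan2(1,-f[0])),len(w))
a=cv2.resize(p[60:260,180:480],(750,500),interpolation=cv2.INTER_CUBIC);cv2.imwrite("pics/s6.png",a)
E
python3 -c "
from h import *
bottle()"
```

```text
[ 0.5515046  -0.21125795  0.32226555] [-5.36001291 -1.03631199  6.04879882] [ 0.02 -0.07 -0.02  0.12  0.04 -0.06] 0.010439823565082256
angle 49.53763926216039 0.20167841598859443 0.19621671692289624
lid slope 49.41884705646729 1599
scene
0.01 19 [0.535 0.206 0.013] [0.55 0.25 0.02] [0.5456 0.2266 0.017 ]
0.02 20 [0.518 0.206 0.021] [0.549 0.252 0.03 ] [0.5446 0.2313 0.0248]
0.03 25 [0.525 0.205 0.03 ] [0.551 0.251 0.04 ] [0.5459 0.226  0.0349]
0.04 26 [0.51  0.204 0.04 ] [0.551 0.253 0.05 ] [0.5458 0.2261 0.0451]
0.05 33 [0.516 0.203 0.05 ] [0.552 0.252 0.06 ] [0.5439 0.2284 0.0552]
0.06 26 [0.503 0.203 0.06 ] [0.553 0.254 0.07 ] [0.544  0.2273 0.065 ]
0.07 27 [0.505 0.205 0.071] [0.551 0.253 0.08 ] [0.5433 0.2273 0.0752]
0.08 38 [0.498 0.204 0.081] [0.551 0.252 0.09 ] [0.5393 0.2308 0.0858]
0.09 79 [0.5   0.204 0.09 ] [0.551 0.252 0.099] [0.5309 0.2279 0.0943]
0.1 14 [0.525 0.216 0.1  ] [0.534 0.237 0.109] [0.5305 0.2258 0.1048]
0.11 4 [0.526 0.219 0.111] [0.535 0.237 0.114] [0.5295 0.2287 0.1124]
top
0.05 4 [0.5   0.211 0.054] [0.504 0.249 0.06 ] [0.5018 0.2285 0.0579]
0.07 12 [0.498 0.203 0.071] [0.535 0.252 0.079] [0.5109 0.216  0.0753]
0.08 44 [0.501 0.202 0.082] [0.546 0.25  0.09 ] [0.5186 0.2222 0.0863]
0.09 35 [0.5   0.205 0.09 ] [0.545 0.249 0.098] [0.5205 0.2239 0.0935]
0.1 5 [0.506 0.211 0.101] [0.521 0.245 0.107] [0.5137 0.2254 0.1029]
0.13 11 [0.509 0.212 0.132] [0.539 0.237 0.14 ] [0.5252 0.2201 0.1351]
```

View pics/s6.png

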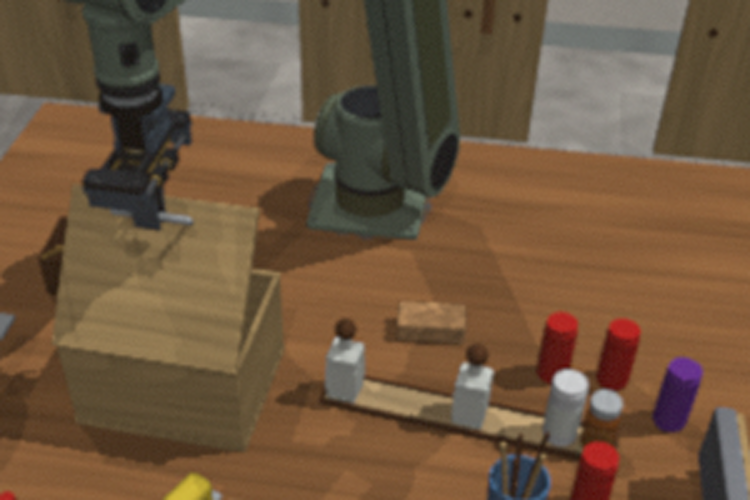

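The lid is open about 49.5° by both the arm pose and the depth fit, held and still. The bottle stands upright at crop (473,390), and its neighbours and the bystanders are in place. Handing in.

```bash
python3 -c "
from h import *
print(robot.job_done()); s=robot.read_state();print(s['clock'],s['tool_pos'],s['ft_force'])"
```

```text
the job is handed in; nothing more can be done
None
the job is handed in; nothing more can be done
```

The bottle is back upright in the lane and released, and the gripper is holding the lid at about 49.5°. I handed the job in at about 15 s of the 61 s allowed; no verdict is reported.

- **Bottle:** I lifted it by its ball stopper at 20 N, so it swung down, and set it on the board about 50 mm from the can face. It touched down leaning about 5°, so I straightened it while still holding it, then let go. Afterwards its sides measured vertical to within about 2 mm over its height, and it sat central in the lane.
- **Lid:** I gripped the bar at 25 N and raised it along its arc. The arm pose gives 49.5° and a depth-image fit gives 49.4°, with the joints essentially still.
- **Rest of the bench:** In the last scene picture the twin, can, jar and sanding block look upright and in place. I judged them by eye and did not measure them again; the picture did not show all the bystanders, such as the file.

Two readings did not fully agree. With the lid open, the bar measured 5 mm further from the hinge than its nominal distance, which I put down to hinge-fit error or the grip point shifting. The arm also still felt a push of about 5 N forward and 6 N up. Neither is near a limit.

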